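Pack charged vibration sensors into the tray in rail order

TASK

The four wireless vibration sensors on the charging rail are charged: pack them into the transport tray in the same order as they stand on the rail, counting both from the yellow end, so the sensor next to the rail's yellow supply block goes into the compartment at the tray's yellow lug, and so on along the row. Stand each one upright on the floor of its own compartment and let go; they are delicate, so set them down gently, without dropping them or letting one fall over.

Things in the scene. Friction and masses are not known exactly. Their poses are not given: they have to be found in the camera images.
- sensor_blue: Loose wireless vibration sensor with blue cap, 62 mm tall, about 0.14 kg, upright in the dock of its colour. Round steel foot 42 mm wide, 9 mm high; above it the blue cap, a straight cylinder 36 mm wide from 11 to 58 mm up (grip it there). Origin: centre of its underside; z: its axis, up.
- sensor_green: Loose wireless vibration sensor with green cap, 62 mm tall, about 0.14 kg, upright in the dock of its colour. Round steel foot 42 mm wide, 9 mm high; above it the green cap, a straight cylinder 36 mm wide from 11 to 58 mm up (grip it there). Origin: centre of its underside; z: its axis, up.
- sensor_white: Loose wireless vibration sensor with white cap, 62 mm tall, about 0.14 kg, upright in the dock of its colour. Round steel foot 42 mm wide, 9 mm high; above it the white cap, a straight cylinder 36 mm wide from 11 to 58 mm up (grip it there). Origin: centre of its underside; z: its axis, up.
- sensor_orange: Loose wireless vibration sensor with orange cap, 62 mm tall, about 0.14 kg, upright in the dock of its colour. Round steel foot 42 mm wide, 9 mm high; above it the orange cap, a straight cylinder 36 mm wide from 11 to 58 mm up (grip it there). Origin: centre of its underside; z: its axis, up.
- dock_blue: Fixed grey charging dock with blue side stripes, on the rail; the blue sensor stands in it at the start. 62 (x) by 58 (y) by 20 mm high. A round recess 50 mm wide, 8 mm deep in its top holds the sensor's foot loosely; it lifts straight out. Origin: centre of its underside; axes as the rail's.
- dock_green: Fixed grey charging dock with green side stripes, on the rail; the green sensor stands in it at the start. 62 (x) by 58 (y) by 20 mm high. A round recess 50 mm wide, 8 mm deep in its top holds the sensor's foot loosely; it lifts straight out. Origin: centre of its underside; axes as the rail's.
- dock_white: Fixed grey charging dock with white side stripes, on the rail; the white sensor stands in it at the start. 62 (x) by 58 (y) by 20 mm high. A round recess 50 mm wide, 8 mm deep in its top holds the sensor's foot loosely; it lifts straight out. Origin: centre of its underside; axes as the rail's.
- dock_orange: Fixed grey charging dock with orange side stripes, on the rail; the orange sensor stands in it at the start. 62 (x) by 58 (y) by 20 mm high. A round recess 50 mm wide, 8 mm deep in its top holds the sensor's foot loosely; it lifts straight out. Origin: centre of its underside; axes as the rail's.
- rail: Fixed aluminium bar, 66 (x) by 250 (y) by 12 mm high, any place and yaw; four docks in a row on it at y = +93, +31, -31, -93 mm, in any order. Yellow-topped supply block 34 mm high at the +y end (y = 125 to 167), thin black cap at -y. Origin: centre of underside, on the table. Dock tops 32, sensor tops 86 mm above the table; caps 26 mm apart: grip across the row.
- tray: Fixed black tray, 72 (x) by 260 (y) by 24 mm high, any place and yaw; 4 mm walls and floor, cross walls make four compartments in a row, 64 (x) by 60 mm (y) inside, centred at y = +96, +32, -32, -96 mm. A flat 20 mm lug at each end, level with the rim: yellow at +y, black at -y. Origin: centre of underside, on the table.
Things that resemble listed ones, but are neither listed nor needed, are in the scene too. Several things have the shape of the sensor_orange; the one meant has the colours described above.

How it is judged:
At the end, for the whole second after the job is handed in: Each sensor stands in the compartment with the same number, from the yellow end, as its dock on the rail: within 14 mm of the compartment's centre along both tray axes, its underside at most 10 mm above the tray's, upright within 0.1 rad, at rest and released (((y of dock_blue in the frame of rail between 0.078 and 0.108 m and y of sensor_blue in the frame of tray between 0.082 and 0.11 m) or (y of dock_blue in the frame of rail between 0.016 and 0.046 m and y of sensor_blue in the frame of tray between 0.018 and 0.046 m) or (y of dock_blue in the frame of rail between -0.046 and -0.016 m and y of sensor_blue in the frame of tray between -0.046 and -0.018 m) or (y of dock_blue in the frame of rail between -0.108 and -0.078 m and y of sensor_blue in the frame of tray between -0.11 and -0.082 m)) and x of sensor_blue in the frame of tray between -0.014 and 0.014 m and z of sensor_blue in the frame of tray between -0.002 and 0.01 m and angle between each of sensor_blue, sensor_green, sensor_white, sensor_orange's own z axis and vertical below 0.1 rad and linear speed of each of sensor_blue, sensor_green, sensor_white, sensor_orange below 0.02 m/s and angular speed of each of sensor_blue, sensor_green, sensor_white, sensor_orange below 0.2 rad/s and contact force between each of sensor_blue, sensor_green, sensor_white, sensor_orange and the fingers below 0.1 N and ((y of dock_green in the frame of rail between 0.078 and 0.108 m and y of sensor_green in the frame of tray between 0.082 and 0.11 m) or (y of dock_green in the frame of rail between 0.016 and 0.046 m and y of sensor_green in the frame of tray between 0.018 and 0.046 m) or (y of dock_green in the frame of rail between -0.046 and -0.016 m and y of sensor_green in the frame of tray between -0.046 and -0.018 m) or (y of dock_green in the frame of rail between -0.108 and -0.078 m and y of sensor_green in the frame of tray between -0.11 and -0.082 m)) and x of sensor_green in the frame of tray between -0.014 and 0.014 m and z of sensor_green in the frame of tray between -0.002 and 0.01 m and ((y of dock_white in the frame of rail between 0.078 and 0.108 m and y of sensor_white in the frame of tray between 0.082 and 0.11 m) or (y of dock_white in the frame of rail between 0.016 and 0.046 m and y of sensor_white in the frame of tray between 0.018 and 0.046 m) or (y of dock_white in the frame of rail between -0.046 and -0.016 m and y of sensor_white in the frame of tray between -0.046 and -0.018 m) or (y of dock_white in the frame of rail between -0.108 and -0.078 m and y of sensor_white in the frame of tray between -0.11 and -0.082 m)) and x of sensor_white in the frame of tray between -0.014 and 0.014 m and z of sensor_white in the frame of tray between -0.002 and 0.01 m and ((y of dock_orange in the frame of rail between 0.078 and 0.108 m and y of sensor_orange in the frame of tray between 0.082 and 0.11 m) or (y of dock_orange in the frame of rail between 0.016 and 0.046 m and y of sensor_orange in the frame of tray between 0.018 and 0.046 m) or (y of dock_orange in the frame of rail between -0.046 and -0.016 m and y of sensor_orange in the frame of tray between -0.046 and -0.018 m) or (y of dock_orange in the frame of rail between -0.108 and -0.078 m and y of sensor_orange in the frame of tray between -0.11 and -0.082 m)) and x of sensor_orange in the frame of tray between -0.014 and 0.014 m and z of sensor_orange in the frame of tray between -0.002 and 0.01 m); the robot touches nothing.
It fails at once if a sensor falls over (leans more than 1 rad) (angle between any of sensor_blue, sensor_green, sensor_white, sensor_orange's own z axis and vertical above 1 rad).
It fails at once if a sensor is dropped (moves faster than 0.7 m/s while out of the fingers, a free fall of about 25 mm) ((linear speed of sensor_blue above 0.7 m/s and contact force between sensor_blue and the fingers below 0.2 N) or (linear speed of sensor_green above 0.7 m/s and contact force between sensor_green and the fingers below 0.2 N) or (linear speed of sensor_white above 0.7 m/s and contact force between sensor_white and the fingers below 0.2 N) or (linear speed of sensor_orange above 0.7 m/s and contact force between sensor_orange and the fingers below 0.2 N)).
It also fails if it takes over 115 s, if anything falls off the work surface, if the arm or the gripper's body presses on something with over 40 N, if the wrist force passes 120 N, or if a joint passes its speed limit or range.

ROBOT

A 6-joint arm with a two-finger parallel gripper is mounted at the origin on the work surface. World frame = base frame: x ahead of the robot, y to its left, z up, the work surface at z = 0. Lengths are in m, angles in rad, forces in N, time in s.
With the tool pointing down it reaches from about 0.35 to 0.925 m from the base axis. Payload 6.4 kg.
Tool frame: the origin (TCP) lies on the centre line of the jaws, within the pads' length; the fingertips stand 22 mm ahead of it and the grasp point (between the pads) lies 3 mm ahead of it (bot.tips_ahead is the distance from the TCP to the fingertips, in m); z points along the fingers, y is the line along which they close (so a half turn about z gives the same grasp; the last joint's range is limited). The gripper opens to 94 mm and grips with 3 to 60 N. Pads are 16 mm wide; open, the fingers measure 119 mm over their backs; the gripper's body (75 mm by 177 mm) begins 78 mm behind the grasp point.
Start: joints at [-0.174, 0.245, 1.558, -0, 1.339, -0.174], TCP at [0.65, 0, 0.227] pointing down, gripper open.
Joint ranges: [-3.13, 3.13], [-1.02, 2.26], [0.13, 2.54], [-0.95, 4.09], [0.21, 2.88], [-2.74, 2.74]. Speed limits (rad/s): [2.57, 2.57, 3.14, 3.14, 3.14, 3.14].

INTERFACE

Orientations are given as a rotation vector (axis times angle).
In Python, from plant import readout, optics, hand_in, bot gives the robot as it stands.
- The arm moves only by the tool move_arm, never from a script. Its argument "commands" is one flat list of numbers, 4 for each row, row after row: the shift along the tool's x, y, z in mm, then the turn about the tool's z in units of 6 degrees (1.0 is 6 degrees). A call has 1 to 20 rows; each row shifts and turns the commanded pose from where the row before left it, along the tool's axes as they then stand; what a row does not reach is not made up. A row lasts 1/8 s, in which the tool goes at most 62.5 mm and 10.7 degrees, less where a joint would pass 70% of its speed; a pose out of reach is approached as far as the arm can. A call is refused whole if a number of a shift passes 62.5 or a number of a turn 1, either way. A call with a gripper value outside its range is refused whole. "hand" is the closure, from 0 (fully open) to 1 (shut), set as the call begins (left out, the last holds). The fingers move at their own pace and stop on an object; the grip force is fixed at half the most. Time passes only in rows, so rows that do not move let the fingers close. It gives the time, the measured TCP pose, the force, the opening and the grip force at its end, in the units of the state.
- readout.observe(): the state, without advancing time (a new reading comes with each control period).
- optics.snapshot(name): name is "scene" or "side" or "wrist"; returns a dict with "pixels" (420x560x3 uint8, blue, green, red), "range_z" (420x560 float32, m along the optical axis (not along the pixel's ray), 0 where there is no reading), "fx", "fy", "cx", "cy" (pixels), "view" (4x4, takes a point from world to camera coordinates). Camera axes: x right, y up, looking along -z (the intrinsics and any distortion apply to the point x, -y, -z); pixel columns grow to the right and rows downward; lengths in m; the calibration is good to about 2 mm. The wrist camera is an equidistant fisheye: a pixel r from the principal point sees the ray r / f radians off the axis. A picture is of the moment at which its call begins.
- hand_in(): hands the job in; it is judged then, once.
Trained networks look in a picture, given as the dict that the camera call returned (one of the last four; its "shot" number tells which), for a name from the list of things; names that differ only in an ending like _2 or _b are one class to them, and where a whole thing is asked for, a point or a joint stands for the part that bears it (a point fixed in the world has none). Each returns a list of dicts, best first, with "p" (0 to 1); they miss things now and then, are a little off and sometimes report something else, mostly with a low value. They report only what shows in the picture. A call takes as long as a camera call. They do not tell look-alikes from the thing itself.
- optics.recognise(name, picture): "location" ([column, row] in pixels, amid what is visible of it).
The state is a dict: "clock": time; "joints": joint angles; "dq": joint speeds; "joint_torque": joint torques, N m; "tool_pos": TCP position; "tool_rot": TCP orientation; "contact_force": force on the tool from outside, world axes, zero at the start; "moment": the same for the moment, N m; "grip_width": opening from 0.0 (shut) to 1.0 (fully open); "finger_force": force on a finger pad.
Only numpy, scipy, OpenCV 4.12 (cv2) and the standard library are available. Lean on these libraries where they do the work, as an engineer would, in place of code of your own. Each camera call takes 0.05 s, during which the arm holds its last target. There are 200 camera calls.

## Working session

There is one attempt and no reset: what is moved stays moved. The work goes in short steps, Python scripts to look and compute and a tool call to move; the robot and the scene stay as the last step left them, time stands still between calls to the robot, and variables do not carry over. Pictures are saved under pics/ and viewed, at most 14 in all, crops included, and the job is handed in when it is done.

Besides the shell and the picture viewer there is one more tool, called after "Request:" by a JSON object that holds its "fn" and its "kwargs", one argument or row to a line. move_arm: Moves the arm, as the interface text tells. Its arguments: {"type":"object","properties":{"commands":{"type":"array","items":{"type":"number"}},"hand":{"type":"number"}},"required":["commands"]}

```bash
mkdir -p pics; ls
python3 - <<'E'
from plant import readout, optics, bot
import cv2
s=readout.observe(); print(s)
for n in("scene","side"):
    p=optics.snapshot(n); cv2.imwrite(f"pics/{n}0.png",p["pixels"]); print(n,p["fx"],p["cx"],p["view"],p.keys())
E
```

```text
pics
{'clock': 0.0, 'joints': array([-1.74107831e-01,  2.45758873e-01,  1.55900456e+00,  3.85910844e-06,
        1.33866687e+00, -1.74070070e-01]), 'dq': array([ 0.00048003,  0.00070596, -0.00081638, -0.00098473,  0.0003043 ,
        0.00060659]), 'joint_torque': array([ 8.38778797e-04, -4.15839279e+01, -3.14599335e+01,  6.84806099e-02,
        3.33599187e-02, -1.41738678e-04]), 'tool_pos': array([6.49450742e-01, 9.84128647e-05, 2.26385701e-01]), 'tool_rot': array([-2.22041846e+00, -2.22033264e+00,  1.65109568e-03]), 'contact_force': array([ 0.5910382 ,  0.07353086, -0.75601455]), 'moment': array([ 0.0106689 , -0.05241997, -0.01492319]), 'finger_force': 0.0, 'grip_width': 1.00057138525191}
scene 438.3603470863549 276.3739574421646 [[ 0.32573919  0.94520178  0.02208117 -0.21431438]
 [-0.62908208  0.19924375  0.75137053  0.26489542]
 [ 0.70579723 -0.25864169  0.65951099 -1.36453492]
 [ 0.          0.          0.          1.        ]] dict_keys(['pixels', 'range_z', 'fx', 'fy', 'cx', 'cy', 'view', 'shot'])
side 487.8244258764612 278.4197706771985 [[ 0.8139081  -0.58070579  0.01828639 -0.39427989]
 [ 0.35099839  0.51654781  0.78101119 -0.22522608]
 [-0.46298352 -0.62925285  0.62424925 -0.79713897]
 [ 0.          0.          0.          1.        ]] dict_keys(['pixels', 'range_z', 'fx', 'fy', 'cx', 'cy', 'view', 'shot'])
```

View pics/scene0.png

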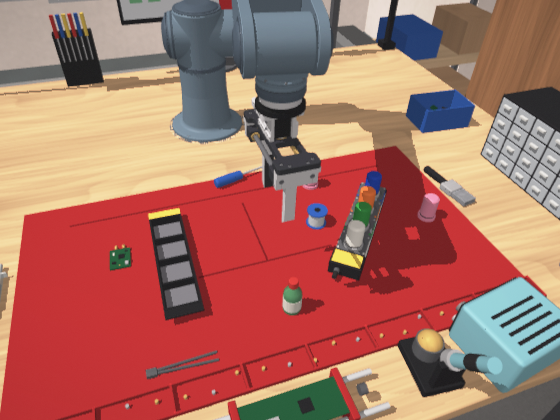

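View pics/side0.png

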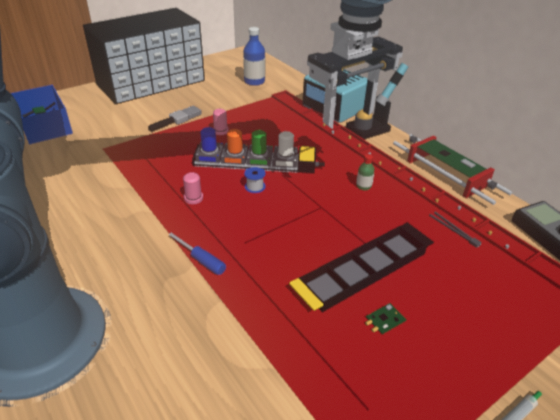

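The row order, from the yellow block, is white (scene 357,235), green (362,212), orange (368,195), blue (374,180). The tray is at about (175,262), with its yellow lug at (165,214), nearest the robot. The pink look-alikes stand at (430,207) and (310,183). The orange one is not duplicated on the rail. Next I'll measure with depth.

```bash
cat > h.py <<'E'
import numpy as np, cv2
from plant import readout, optics, bot
def cloud(p):
    z=p["range_z"]; v,u=np.indices(z.shape)
    c=np.stack([(u-p["cx"])/p["fx"]*z,-(v-p["cy"])/p["fy"]*z,-z,np.ones_like(z)],-1)
    w=c@np.linalg.inv(p["view"]).T
    w=w[...,:3]; w[z<=0]=np.nan
    return w
def masks(p):
    h=cv2.cvtColor(p["pixels"],cv2.COLOR_BGR2HSV).astype(int); H,S,V=h[...,0],h[...,1],h[...,2]
    return dict(yellow=(abs(H-27)<5)&(S>150)&(V>120),blue=(abs(H-118)<10)&(S>150),green=(abs(H-60)<12)&(S>130),
      orange=(abs(H-9)<6)&(S>170)&(V>130),white=(S<40)&(V>110),black=(V<60),grey=(S<60)&(V>60)&(V<180))
E
python3 - <<'E'
from h import *
np.set_printoptions(precision=4,suppress=True)
for n in("scene","side"):
    p=optics.snapshot(n); w=cloud(p); m=masks(p); X,Y,Z=w[...,0],w[...,1],w[...,2]
    print(n,"table z",np.nanmedian(Z[280:300,60:120]) if n=="scene" else np.nanmedian(Z[300:330,200:260]))
    ws=(X>.25)&(X<1)&(abs(Y)<.6)
    for c in("white","green","orange","blue"):
        k=m[c]&ws&(Z>.078)&(Z<.095); 
        n_,l,st,ce=cv2.connectedComponentsWithStats(k.astype(np.uint8))
        for i in range(1,n_):
            if st[i,4]>15:
                q=w[l==i]; r=cv2.minEnclosingCircle(q[:,:2].astype(np.float32)); print(c,st[i,4],ce[i],np.median(q,0),"circ",r, "zmax",q[:,2].max())
    k=m["yellow"]&ws&(Z>.01)&(Z<.06); n_,l,st,ce=cv2.connectedComponentsWithStats(k.astype(np.uint8))
    for i in range(1,n_):
        if st[i,4]>40: q=w[l==i]; print("yellow",ce[i],st[i,4],np.median(q,0),cv2.minAreaRect(q[:,:2].astype(np.float32)))
    k=(Z>.017)&(Z<.03)&(m["black"]|m["yellow"])&ws
    n_,l,st,ce=cv2.connectedComponentsWithStats(k.astype(np.uint8))
    for i in range(1,n_):
        if st[i,4]>300: q=w[l==i]; print("rim",ce[i],st[i,4],np.median(q,0),cv2.minAreaRect(q[:,:2].astype(np.float32)))
E
```

```text
scene table z -0.0003540528832048917
white 170 [356.2118 226.5353] [0.6382 0.1792 0.0842] circ ((0.6342626214027405, 0.18139734864234924), 0.019034763798117638) zmax 0.08815750039924741
white 147 [447.7755 360.1429] [0.9551 0.1747 0.0874] circ ((0.9548479318618774, 0.18357330560684204), 0.019343504682183266) zmax 0.0949669442390878
green 140 [362.6143 207.4786] [0.5897 0.2192 0.0842] circ ((0.5864939093589783, 0.2203010618686676), 0.01697702705860138) zmax 0.08797826103867112
orange 123 [367.626  191.5854] [0.5434 0.2556 0.0843] circ ((0.5409330129623413, 0.2575838565826416), 0.01704947091639042) zmax 0.08812010027610262
blue 108 [373.8241 176.1389] [0.4955 0.2975 0.0843] circ ((0.4946085214614868, 0.2983563244342804), 0.01634802855551243) zmax 0.08720508035268137
rim [176.547  276.3253] 1033 [ 0.6149 -0.1926  0.0224] ((0.5562199950218201, -0.19096533954143524), (0.0701901838183403, 0.2874431610107422), 89.18461608886719)
rim [425.3466 369.5684] 906 [0.9324 0.1662 0.0195] ((0.9204427599906921, 0.18860161304473877), (0.0744338408112526, 0.0994989201426506), 84.4963150024414)
side tabl
[... 882 characters left out ...]
, 0.03165687620639801), 52.400001525878906)
yellow [306.5963 293.9602] 327 [ 0.4081 -0.1911  0.0241] ((0.40827345848083496, -0.18809959292411804), (0.020480168983340263, 0.07300225645303726), 0.5360842347145081)
rim [537.4211 232.8092] 304 [ 0.8925 -0.3314  0.0238] ((0.8931879997253418, -0.3261391520500183), (0.12038417160511017, 0.009682254865765572), 79.70964050292969)
rim [376.0568 258.661 ] 1233 [ 0.5756 -0.2014  0.0224] ((0.5583162903785706, -0.1920195072889328), (0.07302595674991608, 0.27446678280830383), 89.21168518066406)
rim [306.5963 293.9602] 327 [ 0.4081 -0.1911  0.0241] ((0.40827345848083496, -0.18809959292411804), (0.020480168983340263, 0.07300225645303726), 0.5360842347145081)
```

Run:
```python
from h import *
from scipy.optimize import least_squares
np.set_printoptions(precision=4,suppress=True)
for n in("scene","side"):
    p=optics.snapshot(n); w=cloud(p); m=masks(p); X,Y,Z=w[...,0],w[...,1],w[...,2]
    k=(Z>.02)&(Z<.03)&(X>.38)&(X<.72)&(abs(Y+.19)<.06); q=w[k]
    xs,lo,hi=[],[],[]
    for x in np.arange(.405,.695,.01):
        b=q[abs(q[:,0]-x)<.005]
        if len(b)>4: xs.append(x);lo.append(b[:,1].min());hi.append(b[:,1].max())
    print(n,"x ext",np.percentile(q[:,0],[.5,99.5]),"lo",np.polyfit(xs,lo,1),"hi",np.polyfit(xs,hi,1),"mid y at .548",np.polyval(np.polyfit(xs,(np.array(lo)+hi)/2,1),.548))
    # caps: side + top points, cylinder fit
    b=(X>.44)&(X<.70)&(Y>.12)&(Y<.35)
    for c in("white","green","orange","blue"):
        k=m[c]&b&(Z>.045)&(Z<.078)
        n_,l,st,ce=cv2.connectedComponentsWithStats(k.astype(np.uint8)); i=1+st[1:,4].argmax(); q=w[l==i]
        cam=np.linalg.inv(p["view"])[:3,3]; d=q.mean(0)-cam; d=d[:2]/np.linalg.norm(d[:2])
        f=least_squares(lambda c:np.hypot(*(q[:,:2]-c).T)-.018,q[:,:2].mean(0)+.012*d,loss="soft_l1",f_scale=.002)
        print(c,len(q),f.x,np.sqrt(np.mean(f.fun**2)))
    if 1:
        k=(Z>.03)&(X>.3)&(X<.8)&(Y>-.05)&(Y<.45)&(Z<.12)
        n_,l,st,ce=cv2.connectedComponentsWithStats(k.astype(np.uint8))
        for i in range(1,n_):
            if st[i,4]>40: q=w[l==i]; print("obj",ce[i],q.min(0),q.max(0))
```

```text
scene x ext [0.399  0.6995] lo [-0.0146 -0.2185] hi [-0.0113 -0.1492] mid y at .548 -0.19097312696003774
white 194 [0.6342 0.1825] 0.0009039136609249546
green 131 [0.5841 0.2241] 0.0011673022739574336
orange 103 [0.5383 0.2599] 0.0011192755629716908
blue 101 [0.4897 0.3026] 0.0013242164682013224
obj [359.186 224.166] [0.4523 0.1097 0.03  ] [0.7109 0.3441 0.0884]
obj [430.2939 202.6069] [0.5663 0.3883 0.0301] [0.6016 0.4223 0.0637]
obj [317.049  210.7429] [0.497  0.1213 0.0303] [0.5455 0.1684 0.0418]
obj [292.4009 293.5092] [ 0.7189 -0.0136  0.0305] [0.7522 0.022  0.0872]
side x ext [0.3973 0.6966] lo [-0.015  -0.2188] hi [-0.018 -0.144] mid y at .548 -0.19044230715761618
white 162 [0.6349 0.1832] 0.001811874271919588
green 92 [0.5859 0.2244] 0.0015665375099946917
orange 159 [0.5391 0.261 ] 0.001621969853032146
blue 111 [0.4909 0.3031] 0.0017316773492330481
obj [219.5829 116.5226] [0.5635 0.3889 0.0301] [0.597  0.4264 0.0634]
obj [208.5425 143.2703] [0.449  0.2618 0.03  ] [0.5312 0.3457 0.088 ]
obj [234.3295 145.0171] [0.497  0.2185 0.0301] [0.5776 0.3053 0.0883]
obj [259.249  146.1245] [0.5447 0.1817 0.03  ] [0.6274 0.2606 0.0881]
obj [285.4801 147.723 ] [0.59   0.1414 0.03  ] [0.6743 0.2239 0.0885]
obj [306.841  154.8233] [0.638  0.1101 0.0301] [0.7097 0.186  0.0385]
obj [366.1838 168.9128] [ 0.7116 -0.0148  0.0302] [0.7441 0.0206 0.0865]
obj [254.521  173.8529] [0.497  0.1209 0.0301] [0.5435 0.1692 0.0439]
obj [191.5135 182.4392] [0.3657 0.1656 0.0301] [0.4019 0.2018 0.0645]
```

```bash
cat > go.py <<'E'
import sys
from h import *
from scipy.spatial.transform import Rotation as R
P=dict(white=(.6346,.1828),green=(.585,.2243),orange=(.5387,.2605),blue=(.4903,.3028))
T=dict(white=(.452,-.1893),green=(.516,-.1902),orange=(.580,-.1912),blue=(.644,-.1921))
# go.py frm : where to from current state ; args: p|t colour z
s=readout.observe(); r=R.from_rotvec(s["tool_rot"]).as_matrix()
yaw=np.degrees(np.arctan2(r[1,1],r[0,1]))
def rep(name,xy,z,tyaw,rr=r,pos=s["tool_pos"]):
    d=rr.T@(np.array([*xy,z])-pos)*1000
    print(name,"shift in present axes mm",d.round(1),"turn units",round(-(((tyaw-yaw)+180)%360-180)/6,2))
print("t",round(s["clock"],2),"pos",s["tool_pos"].round(4),"yaw",round(yaw,2),"tilt z",r[:,2].round(3),"grip",round(s["grip_width"],3))
a=sys.argv[1:]
while a:
    k,c,z=a[:3]; a=a[3:]
    rep(k+c,(P if k=="p" else T)[c],float(z),50.3 if k=="p" else 89.2)
E
python3 go.py p white .2
```

```text
t 0.3 pos [6.498e-01 1.000e-04 2.271e-01] yaw -0.0 tilt z [-0.001  0.    -1.   ] grip 1.001
pwhite shift in present axes mm [182.7 -15.2  27.1] turn units -8.38
```

Request:
{"fn": "move_arm", "kwargs": {
  "commands": [37, -3, 5, 0, 37, -3, 5, 0, 37, -3, 5, 0, 37, -3, 6, 0, 35, -3, 6, 0, 0, 0, 0, -0.95, 0, 0, 0, -0.95, 0, 0, 0, -0.95, 0, 0, 0, -0.95, 0, 0, 0, -0.95, 0, 0, 0, -0.95, 0, 0, 0, -0.95, 0, 0, 0, -0.95, 0, 0, 0, -0.8, 0, 0, 0, 0],
  "hand": 0.15
}}

```text
clock: 2.17
tool_pos: [0.635, 0.183, 0.2004]
tool_rot: [-1.066, -2.955, 0.0]
contact_force: [-0.1, -0.3, -0.4]
grip_width: 0.848
finger_force: 0.0
```

```bash
python3 go.py p white .12
python3 - <<'E'
from h import *
p=optics.snapshot("wrist"); cv2.imwrite("pics/w1.png",p["pixels"])
E
```

```text
t 2.17 pos [0.635  0.183  0.2004] yaw 50.34 tilt z [-0. -0. -1.] grip 0.848
pwhite shift in present axes mm [ 0.1 -0.4 80.4] turn units 0.01
```

View pics/w1.png

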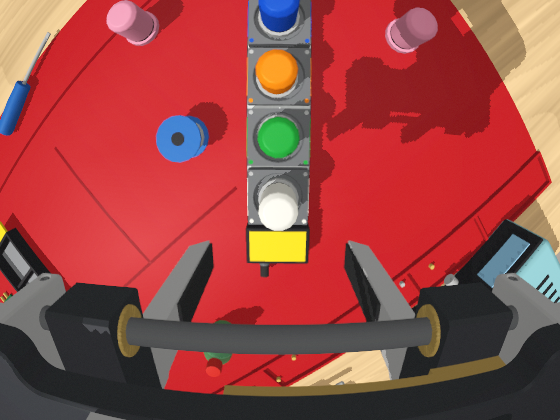

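The wrist picture shows the white cap (278,207) in line between the fingers (210/348) and the order confirmed up the row: white, green, orange, blue. Descending.

Request:
{"fn": "move_arm", "kwargs": {
  "commands": [0, 0, 32, 0, 0, 0, 32, 0, 0, 0, 32, 0, 0, 0, 20, 0, 0, 0, 10, 0, 0, 0, 3.4, 0, 0, 0, 0, 0]
}}

```text
clock: 3.1
tool_pos: [0.6357, 0.1831, 0.0719]
tool_rot: [1.064, 2.955, 0.001]
contact_force: [-0.1, -0.0, 0.1]
grip_width: 0.85
finger_force: 0.0
```

Request:
{"fn": "move_arm", "kwargs": {
  "commands": [0, 0, 0, 0, 0, 0, 0, 0, 0, 0, 0, 0, 0, 0, 0, 0, 0, 0, 0, 0, 0, 0, 0, 0],
  "hand": 1
}}

```text
clock: 3.85
tool_pos: [0.635, 0.1829, 0.0711]
tool_rot: [-1.064, -2.956, 0.0]
contact_force: [-0.7, -1.1, 0.8]
grip_width: 0.37
finger_force: 30.0
```

Request:
{"fn": "move_arm", "kwargs": {
  "commands": [0, 0, -10, 0, 0, 0, -20, 0, 0, 0, -30, 0, 0, 0, -30, 0, 0, 0, -20, 0, 0, 0, 0, 0]
}}

```text
clock: 4.6
tool_pos: [0.6363, 0.1831, 0.1838]
tool_rot: [1.063, 2.952, 0.003]
contact_force: [-0.5, 0.7, -1.4]
grip_width: 0.381
finger_force: 30.0
```

```bash
python3 go.py t white .18
```

```text
t 4.6 pos [0.6363 0.1831 0.1838] yaw 50.4 tilt z [ 0.005  0.    -1.   ] grip 0.381
twhite shift in present axes mm [ -95.4 -404.4    2.8] turn units -6.47
```

Request:
{"fn": "move_arm", "kwargs": {
  "commands": [-4, -17, 0, 0, -8, -33, 0, 0, -8, -34, 0, 0, -8, -34, 0, 0, -8, -34, 0, 0, -8, -34, 0, 0, -8, -34, 0, 0, -8, -34, 0, 0, -8, -34, 0, 0, -8, -34, 0, 0, -8, -33, 0, 0, -8, -30, 0, 0, -5, -19, 0, 0, 0, 0, 0, -0.9, 0, 0, 0, -0.9, 0, 0, 0, -0.9, 0, 0, 0, -0.9, 0, 0, 0, -0.9, 0, 0, 0, -0.9, 0, 0, 0, -0.9]
}}

```text
clock: 7.1
tool_pos: [0.4505, -0.1898, 0.1792]
tool_rot: [-0.045, -3.138, -0.003]
contact_force: [0.3, 0.8, -1.4]
grip_width: 0.372
finger_force: 30.0
```

```bash
python3 go.py t white .052
python3 - <<'E'
from h import *
p=optics.snapshot("wrist"); cv2.imwrite("pics/w2.png",p["pixels"])
E
```

```text
t 7.1 pos [ 0.4505 -0.1898  0.1792] yaw 88.35 tilt z [-0.003  0.002 -1.   ] grip 0.372
twhite shift in present axes mm [ -1.8   0.3 127.2] turn units -0.14
```

View pics/w2.png

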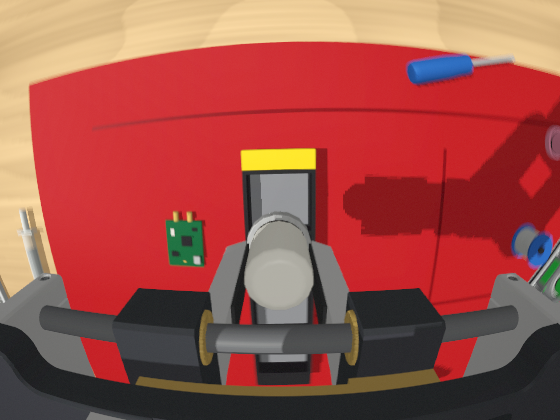

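The white sensor is held, aligned with the yellow-end compartment, and the tray is centred at column ~279. Lowering slowly at the end.

Request:
{"fn": "move_arm", "kwargs": {
  "commands": [-1, 0, 15, 0, -0.5, 0, 30, 0, 0, 0, 30, 0, 0, 0, 25, 0, 0, 0, 13, 0, 0, 0, 7, 0, 0, 0, 3, 0, 0, 0, 2, 0, 0, 0, 1, 0, 0, 0, 0, 0]
}}

```text
clock: 8.4
tool_pos: [0.4539, -0.1903, 0.0554]
tool_rot: [0.049, 3.141, -0.001]
contact_force: [-0.0, -0.8, -1.2]
grip_width: 0.377
finger_force: 30.0
```

Request:
{"fn": "move_arm", "kwargs": {
  "commands": [0, 0, 1, 0, 0, 0, 1, 0, 0, 0, 0.5, 0, 0, 0, 0, 0]
}}

```text
clock: 8.9
tool_pos: [0.4537, -0.1901, 0.0525]
tool_rot: [-0.049, -3.141, -0.0]
contact_force: [-0.0, -0.1, -1.6]
grip_width: 0.375
finger_force: 30.0
```

Request:
{"fn": "move_arm", "kwargs": {
  "commands": [0, 0, 0.7, 0, 0, 0, 0.7, 0, 0, 0, 0, 0]
}}

```text
clock: 9.28
tool_pos: [0.4537, -0.1901, 0.0511]
tool_rot: [-0.049, -3.141, -0.0]
contact_force: [1.0, -0.4, -0.8]
grip_width: 0.373
finger_force: 30.0
```

Request:
{"fn": "move_arm", "kwargs": {
  "commands": [0, 0, 0.6, 0, 0, 0, 0, 0]
}}

```text
clock: 9.52
tool_pos: [0.4538, -0.1902, 0.051]
tool_rot: [-0.049, -3.141, -0.0]
contact_force: [-2.7, 1.0, 4.2]
grip_width: 0.38
finger_force: 30.0
```

Request:
{"fn": "move_arm", "kwargs": {
  "commands": [0, 0, 0, 0, 0, 0, 0, 0, 0, 0, 0, 0, 0, 0, 0, 0],
  "hand": 0.3
}}

```text
clock: 10.02
tool_pos: [0.4537, -0.1902, 0.0505]
tool_rot: [0.049, 3.141, 0.0]
contact_force: [-0.8, -0.7, 0.0]
grip_width: 0.696
finger_force: 0.0
```

Request:
{"fn": "move_arm", "kwargs": {
  "commands": [0, 0, -10, 0, 0, 0, -30, 0, 0, 0, -40, 0, 0, 0, -40, 0, 0, 0, -15, 0, 0, 0, 0, 0.9, 0, 0, 0, 0.9, 0, 0, 0, 0.9, 0, 0, 0, 0.9, 0, 0, 0, 0.9, 0, 0, 0, 0.9, 0, 0, 0, 0.9, 0, 0, 0, 0.18, 0, 0, 0, 0]
}}

```text
clock: 11.78
tool_pos: [0.4535, -0.19, 0.185]
tool_rot: [-1.09, -2.945, -0.0]
contact_force: [-0.5, 0.7, 1.2]
grip_width: 0.703
finger_force: 0.0
```

```bash
python3 go.py p green .18
python3 - <<'E'
from h import *
p=optics.snapshot("side"); cv2.imwrite("pics/s2.png",p["pixels"])
E
```

```text
t 11.78 pos [ 0.4535 -0.19    0.185 ] yaw 49.38 tilt z [-0.001  0.001 -1.   ] grip 0.703
pgreen shift in present axes mm [169.9 400.1   5.2] turn units -0.15
```

View pics/s2.png

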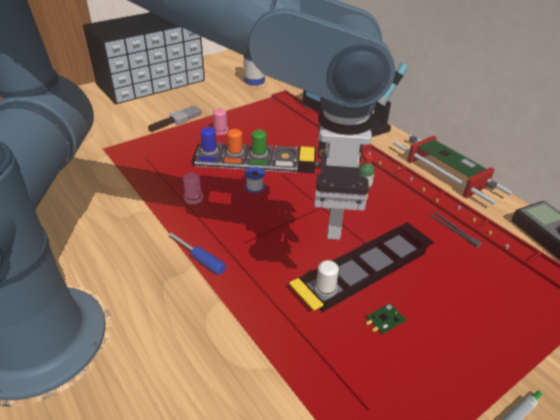

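White stands upright in compartment 1 at (328,275). Green next.

Request:
{"fn": "move_arm", "kwargs": {
  "commands": [7, 17, 0, -0.15, 14, 33, 0, 0, 14, 33, 0, 0, 14, 33, 0, 0, 14, 33, 0, 0, 14, 33, 0, 0, 14, 33, 0, 0, 14, 33, 0, 0, 14, 33, 0, 0, 14, 33, 0, 0, 14, 33, 0, 0, 14, 33, 0, 0, 7, 18, 0, 0, 3, 7, 0, 0, 0, 0, 0, 0, 0, 0, 0, 0]
}}

```text
clock: 13.82
tool_pos: [0.5816, 0.2296, 0.1855]
tool_rot: [-1.07, -2.954, 0.0]
contact_force: [-0.1, -0.3, -0.6]
grip_width: 0.695
finger_force: 0.0
```

```bash
python3 go.py p green .071
```

```text
t 13.82 pos [0.5816 0.2296 0.1855] yaw 50.17 tilt z [-0. -0. -1.] grip 0.695
pgreen shift in present axes mm [ -6.   -1.8 114.5] turn units -0.02
```

Request:
{"fn": "move_arm", "kwargs": {
  "commands": [-6, -1.8, 10, 0, 0, 0, 30, 0, 0, 0, 30, 0, 0, 0, 25, 0, 0, 0, 14, 0, 0, 0, 5.5, 0, 0, 0, 0, 0, 0, 0, 0, 0]
}}

```text
clock: 14.82
tool_pos: [0.586, 0.2253, 0.0722]
tool_rot: [1.068, 2.953, 0.002]
contact_force: [1.0, -0.8, -0.5]
grip_width: 0.702
finger_force: 0.0
```

Request:
{"fn": "move_arm", "kwargs": {
  "commands": [0, 0, 0, 0, 0, 0, 0, 0, 0, 0, 0, 0, 0, 0, 0, 0, 0, 0, 0, 0],
  "hand": 1
}}

```text
clock: 15.45
tool_pos: [0.5851, 0.2251, 0.0712]
tool_rot: [-1.069, -2.954, 0.001]
contact_force: [-1.3, -0.6, 2.2]
grip_width: 0.373
finger_force: 30.0
```

Request:
{"fn": "move_arm", "kwargs": {
  "commands": [0, 0, -10, 0, 0, 0, -20, 0, 0, 0, -30, 0, 0, 0, -30, 0, 0, 0, -15, 0, 0, 0, -5, 0, 0, 0, 0, 0, 0, 0, 0, 0]
}}

```text
clock: 16.45
tool_pos: [0.5844, 0.225, 0.1796]
tool_rot: [-1.068, -2.952, 0.002]
contact_force: [-0.4, 0.3, -1.8]
grip_width: 0.376
finger_force: 30.0
```

```bash
python3 go.py t green .18
```

```text
t 16.45 pos [0.5844 0.225  0.1796] yaw 50.22 tilt z [-0.002 -0.    -1.   ] grip 0.376
tgreen shift in present axes mm [-2.131e+02 -3.629e+02 -1.000e-01] turn units -6.5
```

Request:
{"fn": "move_arm", "kwargs": {
  "commands": [-9, -15, 0, 0, -18, -30, 0, 0, -18, -30, 0, 0, -18, -31, 0, 0, -18, -31, 0, 0, -18, -31, 0, 0, -18, -31, 0, 0, -18, -31, 0, 0, -18, -31, 0, 0, -18, -31, 0, 0, -18, -30, 0, 0, -16, -26, 0, 0, -8, -15, 0, 0, 0, 0, 0, -0.93, 0, 0, 0, -0.93, 0, 0, 0, -0.93, 0, 0, 0, -0.93, 0, 0, 0, -0.93, 0, 0, 0, -0.93, 0, 0, 0, -0.92]
}}

```text
clock: 18.95
tool_pos: [0.5161, -0.1898, 0.1807]
tool_rot: [-0.016, -3.141, -0.001]
contact_force: [0.5, 0.4, -1.8]
grip_width: 0.373
finger_force: 30.0
```

Request:
{"fn": "move_arm", "kwargs": {
  "commands": [0, 0, 10, 0, 0, 0, 30, 0, 0, 0, 20, 0, 0, 0, 0, 0]
}}

```text
clock: 19.45
tool_pos: [0.5149, -0.1891, 0.1185]
tool_rot: [-0.023, -3.137, -0.004]
contact_force: [-0.7, 0.8, -0.7]
grip_width: 0.376
finger_force: 30.0
```

```bash
python3 go.py t green .055
```

```text
t 19.45 pos [ 0.5149 -0.1891  0.1185] yaw 89.15 tilt z [-0.004  0.003 -1.   ] grip 0.376
tgreen shift in present axes mm [-1.4 -1.3 63.5] turn units -0.01
```

Request:
{"fn": "move_arm", "kwargs": {
  "commands": [-1, -1, 20, 0, 0, 0, 22, 0, 0, 0, 14, 0, 0, 0, 6, 0, 0, 0, 3, 0, 0, 0, 1, 0, 0, 0, 1, 0, 0, 0, 0, 0, 0, 0, 0, 0]
}}

```text
clock: 20.58
tool_pos: [0.5177, -0.1912, 0.0542]
tool_rot: [0.021, 3.141, -0.0]
contact_force: [0.5, -0.0, -1.3]
grip_width: 0.377
finger_force: 30.0
```

Request:
{"fn": "move_arm", "kwargs": {
  "commands": [0, 0, 1, 0, 0, 0, 0.7, 0, 0, 0, 0.6, 0, 0, 0, 0.5, 0, 0, 0, 0, 0, 0, 0, 0, 0]
}}

```text
clock: 21.32
tool_pos: [0.5176, -0.1911, 0.0513]
tool_rot: [-0.021, -3.141, 0.0]
contact_force: [-0.7, 0.1, -1.0]
grip_width: 0.374
finger_force: 30.0
```

Request:
{"fn": "move_arm", "kwargs": {
  "commands": [0, 0, 0.5, 0, 0, 0, 0.4, 0, 0, 0, 0, 0]
}}

```text
clock: 21.7
tool_pos: [0.5177, -0.1911, 0.0512]
tool_rot: [-0.021, -3.141, -0.0]
contact_force: [-2.5, 2.3, 4.7]
grip_width: 0.374
finger_force: 30.0
```

Request:
{"fn": "move_arm", "kwargs": {
  "commands": [0, 0, 0, 0, 0, 0, 0, 0, 0, 0, 0, 0, 0, 0, 0, 0],
  "hand": 0.3
}}

```text
clock: 22.2
tool_pos: [0.5176, -0.1911, 0.0503]
tool_rot: [0.021, 3.141, 0.0]
contact_force: [-0.1, -0.4, -0.5]
grip_width: 0.695
finger_force: 0.0
```

Request:
{"fn": "move_arm", "kwargs": {
  "commands": [0, 0, -10, 0, 0, 0, -30, 0, 0, 0, -40, 0, 0, 0, -40, 0, 0, 0, -12, 0, 0, 0, 0, 0.93, 0, 0, 0, 0.93, 0, 0, 0, 0.93, 0, 0, 0, 0.93, 0, 0, 0, 0.93, 0, 0, 0, 0.93, 0, 0, 0, 0.92, 0, 0, 0, 0, 0, 0, 0, 0]
}}

```text
clock: 23.95
tool_pos: [0.5173, -0.1909, 0.1817]
tool_rot: [-1.067, -2.954, -0.0]
contact_force: [0.1, -0.7, 0.4]
grip_width: 0.701
finger_force: 0.0
```

```bash
python3 go.py p orange .18
```

```text
t 23.95 pos [ 0.5173 -0.1909  0.1817] yaw 50.3 tilt z [-0.001  0.001 -1.   ] grip 0.701
porange shift in present axes mm [271.9 361.    2. ] turn units -0.0
```

Request:
{"fn": "move_arm", "kwargs": {
  "commands": [11, 15, 0, 0, 23, 30, 0, 0, 23, 30, 0, 0, 23, 30, 0, 0, 23, 30, 0, 0, 23, 30, 0, 0, 23, 30, 0, 0, 23, 30, 0, 0, 23, 30, 0, 0, 23, 30, 0, 0, 23, 30, 0, 0, 20, 28, 0, 0, 11, 18, 0, 0, 0, 0, 0, 0, 0, 0, 0, 0]
}}

```text
clock: 25.82
tool_pos: [0.5394, 0.2597, 0.1822]
tool_rot: [-1.069, -2.954, 0.001]
contact_force: [0.3, -0.2, -0.1]
grip_width: 0.702
finger_force: 0.0
```

```bash
python3 go.py p orange .071
```

```text
t 25.82 pos [0.5394 0.2597 0.1822] yaw 50.2 tilt z [-0. -0. -1.] grip 0.702
porange shift in present axes mm [  1.    0.2 111.2] turn units -0.02
```

Request:
{"fn": "move_arm", "kwargs": {
  "commands": [1, 0, 10, 0, 0, 0, 30, 0, 0, 0, 30, 0, 0, 0, 22, 0, 0, 0, 14, 0, 0, 0, 5, 0, 0, 0, 0, 0, 0, 0, 0, 0]
}}

```text
clock: 26.82
tool_pos: [0.5395, 0.2612, 0.0724]
tool_rot: [1.068, 2.953, 0.002]
contact_force: [-0.2, 0.0, 0.3]
grip_width: 0.699
finger_force: 0.0
```

Request:
{"fn": "move_arm", "kwargs": {
  "commands": [0, 0, 0, 0, 0, 0, 0, 0, 0, 0, 0, 0, 0, 0, 0, 0, 0, 0, 0, 0],
  "hand": 1
}}

```text
clock: 27.45
tool_pos: [0.5388, 0.261, 0.0714]
tool_rot: [-1.069, -2.954, 0.0]
contact_force: [-0.5, -0.5, 2.2]
grip_width: 0.375
finger_force: 30.0
```

Request:
{"fn": "move_arm", "kwargs": {
  "commands": [0, 0, -10, 0, 0, 0, -20, 0, 0, 0, -30, 0, 0, 0, -30, 0, 0, 0, -15, 0, 0, 0, -5, 0, 0, 0, 0, 0, 0, 0, 0, 0]
}}

```text
clock: 28.45
tool_pos: [0.538, 0.2608, 0.1799]
tool_rot: [-1.068, -2.952, 0.002]
contact_force: [1.1, -0.6, -2.0]
grip_width: 0.373
finger_force: 30.0
```

```bash
python3 go.py t orange .18
```

```text
t 28.45 pos [0.538  0.2608 0.1799] yaw 50.22 tilt z [-0.002 -0.001 -1.   ] grip 0.373
torange shift in present axes mm [-3.215e+02 -3.205e+02  2.000e-01] turn units -6.5
```

Request:
{"fn": "move_arm", "kwargs": {
  "commands": [-12, -12, 0, 0, -27, -27, 0, 0, -27, -27, 0, 0, -27, -27, 0, 0, -27, -27, 0, 0, -27, -27, 0, 0, -27, -27, 0, 0, -27, -27, 0, 0, -27, -27, 0, 0, -27, -27, 0, 0, -27, -27, 0, 0, -26, -26, 0, 0, -14, -13, 0, 0, 0, 0, 0, -0.93, 0, 0, 0, -0.93, 0, 0, 0, -0.93, 0, 0, 0, -0.93, 0, 0, 0, -0.93, 0, 0, 0, -0.93, 0, 0, 0, -0.92]
}}

```text
clock: 30.95
tool_pos: [0.5805, -0.1914, 0.1809]
tool_rot: [-0.016, -3.141, -0.001]
contact_force: [0.3, -0.9, -1.8]
grip_width: 0.38
finger_force: 30.0
```

Request:
{"fn": "move_arm", "kwargs": {
  "commands": [0, 0, 10, 0, 0, 0, 30, 0, 0, 0, 20, 0, 0, 0, 0, 0]
}}

```text
clock: 31.45
tool_pos: [0.5793, -0.1908, 0.1187]
tool_rot: [-0.022, -3.137, -0.004]
contact_force: [-0.0, 0.4, -1.2]
grip_width: 0.37
finger_force: 30.0
```

```bash
python3 go.py t orange .055
```

```text
t 31.45 pos [ 0.5793 -0.1908  0.1187] yaw 89.18 tilt z [-0.004  0.002 -1.   ] grip 0.37
torange shift in present axes mm [-1.  -0.5 63.7] turn units -0.0
```

Request:
{"fn": "move_arm", "kwargs": {
  "commands": [0, 0, 20, 0, 0, 0, 22, 0, 0, 0, 14, 0, 0, 0, 6, 0, 0, 0, 3, 0, 0, 0, 1, 0, 0, 0, 1, 0, 0, 0, 1, 0, 0, 0, 0.7, 0, 0, 0, 0.6, 0, 0, 0, 0.5, 0, 0, 0, 0, 0, 0, 0, 0, 0]
}}

```text
clock: 33.08
tool_pos: [0.5809, -0.1917, 0.0516]
tool_rot: [0.021, 3.141, -0.0]
contact_force: [0.2, -0.2, -1.3]
grip_width: 0.375
finger_force: 30.0
```

Request:
{"fn": "move_arm", "kwargs": {
  "commands": [0, 0, 0.5, 0, 0, 0, 0.4, 0, 0, 0, 0, 0]
}}

```text
clock: 33.45
tool_pos: [0.581, -0.1917, 0.0515]
tool_rot: [-0.021, -3.141, -0.0]
contact_force: [-2.4, 0.8, 5.1]
grip_width: 0.376
finger_force: 30.0
```

Request:
{"fn": "move_arm", "kwargs": {
  "commands": [0, 0, 0, 0, 0, 0, 0, 0, 0, 0, 0, 0, 0, 0, 0, 0],
  "hand": 0.3
}}

```text
clock: 33.95
tool_pos: [0.5808, -0.1917, 0.0505]
tool_rot: [-0.021, -3.141, -0.0]
contact_force: [0.5, -0.5, 0.7]
grip_width: 0.698
finger_force: 0.0
```

Request:
{"fn": "move_arm", "kwargs": {
  "commands": [0, 0, -10, 0, 0, 0, -30, 0, 0, 0, -40, 0, 0, 0, -40, 0, 0, 0, -12, 0, 0, 0, 0, 0.93, 0, 0, 0, 0.93, 0, 0, 0, 0.93, 0, 0, 0, 0.93, 0, 0, 0, 0.93, 0, 0, 0, 0.93, 0, 0, 0, 0.92, 0, 0, 0, 0, 0, 0, 0, 0]
}}

```text
clock: 35.7
tool_pos: [0.5805, -0.1915, 0.182]
tool_rot: [-1.066, -2.954, -0.0]
contact_force: [-0.4, 0.2, -0.1]
grip_width: 0.703
finger_force: 0.0
```

```bash
python3 go.py p blue .18
```

```text
t 35.7 pos [ 0.5805 -0.1915  0.182 ] yaw 50.3 tilt z [-0.001  0.001 -1.   ] grip 0.703
pblue shift in present axes mm [385.2 322.7   2.3] turn units -0.0
```

Request:
{"fn": "move_arm", "kwargs": {
  "commands": [12, 11, 0, 0, 30, 25, 0, 0, 30, 25, 0, 0, 30, 25, 0, 0, 30, 25, 0, 0, 30, 25, 0, 0, 30, 25, 0, 0, 30, 25, 0, 0, 30, 25, 0, 0, 30, 25, 0, 0, 30, 25, 0, 0, 30, 25, 0, 0, 30, 25, 0, 0, 13, 12, 0, 0, 0, 0, 0, 0, 0, 0, 0, 0]
}}

```text
clock: 37.7
tool_pos: [0.4918, 0.302, 0.1826]
tool_rot: [1.07, 2.954, -0.001]
contact_force: [-0.3, -0.9, 0.8]
grip_width: 0.698
finger_force: 0.0
```

```bash
python3 go.py p blue .071
python3 - <<'E'
from h import *
p=optics.snapshot("wrist"); cv2.imwrite("pics/w3.png",p["pixels"])
E
```

```text
t 37.7 pos [0.4918 0.302  0.1826] yaw 50.19 tilt z [-0. -0. -1.] grip 0.698
pblue shift in present axes mm [  1.6  -0.3 111.6] turn units -0.02
```

View pics/w3.png

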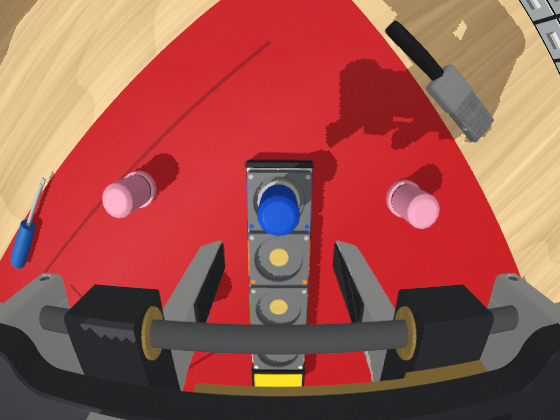

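Blue cap (279,214) is centred between the fingers, and the pink look-alikes (120,200; 420,208) are well clear. Other docks are empty.

Request:
{"fn": "move_arm", "kwargs": {
  "commands": [1.5, 0, 10, 0, 0, 0, 30, 0, 0, 0, 30, 0, 0, 0, 22, 0, 0, 0, 14, 0, 0, 0, 5, 0, 0, 0, 0, 0, 0, 0, 0, 0]
}}

```text
clock: 38.75
tool_pos: [0.4912, 0.3041, 0.0727]
tool_rot: [1.068, 2.953, 0.002]
contact_force: [0.3, -0.8, -1.3]
grip_width: 0.698
finger_force: 0.0
```

Request:
{"fn": "move_arm", "kwargs": {
  "commands": [0, 0, 0, 0, 0, 0, 0, 0, 0, 0, 0, 0, 0, 0, 0, 0, 0, 0, 0, 0],
  "hand": 1
}}

```text
clock: 39.38
tool_pos: [0.4904, 0.3038, 0.0718]
tool_rot: [-1.069, -2.954, 0.0]
contact_force: [-1.3, -1.0, 0.2]
grip_width: 0.376
finger_force: 30.0
```

Request:
{"fn": "move_arm", "kwargs": {
  "commands": [0, 0, -10, 0, 0, 0, -20, 0, 0, 0, -30, 0, 0, 0, -30, 0, 0, 0, -15, 0, 0, 0, -5, 0, 0, 0, 0, 0, 0, 0, 0, 0]
}}

```text
clock: 40.38
tool_pos: [0.4898, 0.3036, 0.1803]
tool_rot: [-1.068, -2.952, 0.002]
contact_force: [1.0, -0.0, -1.9]
grip_width: 0.378
finger_force: 30.0
```

```bash
python3 go.py t blue .18
```

```text
t 40.38 pos [0.4898 0.3036 0.1803] yaw 50.22 tilt z [-0.002 -0.001 -1.   ] grip 0.378
tblue shift in present axes mm [-4.357e+02 -2.822e+02  4.000e-01] turn units -6.5
```

Request:
{"fn": "move_arm", "kwargs": {
  "commands": [-20, -15, 0, 0, -36, -23, 0, 0, -36, -23, 0, 0, -36, -23, 0, 0, -36, -23, 0, 0, -36, -23, 0, 0, -36, -23, 0, 0, -36, -23, 0, 0, -36, -23, 0, 0, -36, -23, 0, 0, -36, -23, 0, 0, -36, -23, 0, 0, -20, -14, 0, 0, 0, 0, 0, -0.93, 0, 0, 0, -0.93, 0, 0, 0, -0.93, 0, 0, 0, -0.93, 0, 0, 0, -0.93, 0, 0, 0, -0.93, 0, 0, 0, -0.92]
}}

```text
clock: 42.88
tool_pos: [0.6448, -0.191, 0.1808]
tool_rot: [-0.015, -3.14, -0.002]
contact_force: [-0.7, 0.3, -1.1]
grip_width: 0.377
finger_force: 30.0
```

Request:
{"fn": "move_arm", "kwargs": {
  "commands": [0, 0, 10, 0, 0, 0, 30, 0, 0, 0, 20, 0, 0, 0, 0, 0]
}}

```text
clock: 43.38
tool_pos: [0.6435, -0.191, 0.1186]
tool_rot: [-0.022, -3.137, -0.004]
contact_force: [-0.5, -0.4, -2.2]
grip_width: 0.375
finger_force: 30.0
```

```bash
python3 go.py t blue .055
```

```text
t 43.38 pos [ 0.6435 -0.191   0.1186] yaw 89.19 tilt z [-0.005  0.002 -1.   ] grip 0.375
tblue shift in present axes mm [-0.8 -1.3 63.6] turn units -0.0
```

Request:
{"fn": "move_arm", "kwargs": {
  "commands": [0, 0, 20, 0, 0, 0, 22, 0, 0, 0, 14, 0, 0, 0, 6, 0, 0, 0, 3, 0, 0, 0, 1, 0, 0, 0, 1, 0, 0, 0, 1, 0, 0, 0, 0.7, 0, 0, 0, 0.6, 0, 0, 0, 0.5, 0, 0, 0, 0, 0, 0, 0, 0, 0]
}}

```text
clock: 45.0
tool_pos: [0.6451, -0.1919, 0.0518]
tool_rot: [0.021, 3.142, 0.0]
contact_force: [-0.1, -0.8, -1.6]
grip_width: 0.375
finger_force: 30.0
```

Request:
{"fn": "move_arm", "kwargs": {
  "commands": [0, 0, 0.5, 0, 0, 0, 0.3, 0, 0, 0, 0, 0]
}}

```text
clock: 45.38
tool_pos: [0.6453, -0.1919, 0.0518]
tool_rot: [0.021, 3.141, -0.0]
contact_force: [-3.2, 1.2, 5.4]
grip_width: 0.374
finger_force: 30.0
```

Request:
{"fn": "move_arm", "kwargs": {
  "commands": [0, 0, 0, 0, 0, 0, 0, 0, 0, 0, 0, 0, 0, 0, 0, 0],
  "hand": 0.3
}}

```text
clock: 45.88
tool_pos: [0.6451, -0.1919, 0.0509]
tool_rot: [-0.021, -3.141, -0.0]
contact_force: [-0.7, 0.2, 0.3]
grip_width: 0.696
finger_force: 0.0
```

Request:
{"fn": "move_arm", "kwargs": {
  "commands": [0, 0, -10, 0, 0, 0, -30, 0, 0, 0, -40, 0, 0, 0, -40, 0, 0, 0, -30, 0, 0, 20, 0, 0, 0, 40, 0, 0, 0, 40, 0, 0, 0, 40, 0, 0, 0, 20, 0, 0, 0, 0, 0, 0, 0, 0, 0, 0]
}}

```text
clock: 47.38
tool_pos: [0.6472, -0.0327, 0.2007]
tool_rot: [-0.023, -3.141, 0.0]
contact_force: [-0.1, -0.3, 0.1]
grip_width: 0.701
finger_force: 0.0
```

Run:
```python
from h import *
from scipy.optimize import least_squares
np.set_printoptions(precision=4,suppress=True)
for n in("scene","side"):
    p=optics.snapshot(n); w=cloud(p); m=masks(p); X,Y,Z=w[...,0],w[...,1],w[...,2]
    if n=="side": cv2.imwrite("pics/end.png",p["pixels"])
    b=(X>.40)&(X<.70)&(Y>-.25)&(Y<-.13)
    for c in("white","green","orange","blue"):
        k=m[c]&b&(Z>.028)&(Z<.057)
        n_,l,st,ce=cv2.connectedComponentsWithStats(k.astype(np.uint8))
        if n_<2: print(c,"unseen"); continue
        i=1+st[1:,4].argmax(); q=w[l==i]
        d=q.mean(0)-np.linalg.inv(p["view"])[:3,3]; d=d[:2]/np.linalg.norm(d[:2])
        f=least_squares(lambda c:np.hypot(*(q[:,:2]-c).T)-.018,q[:,:2].mean(0)+.012*d,loss="soft_l1",f_scale=.002).x
        e=f-[.548,-.1907]; u=np.array([-1,.0147]); v=np.array([.0147,1])
        print(n,c,f,"tray x,y",e@v,e@u,"top",np.nanpercentile(Z[m[c]&b],98))
```

```text
scene white [ 0.4539 -0.1913] tray x,y -0.0019455915991242606 0.09412107129306992 top 0.06601209978829202
scene green [ 0.5177 -0.1917] tray x,y -0.0014940334492019145 0.030251592828503482 top 0.0665811220481699
scene orange [ 0.5811 -0.1923] tray x,y -0.0011357527480246748 -0.03314768686064389 top 0.0665383690717123
scene blue [ 0.6457 -0.1924] tray x,y -0.0002361511463554488 -0.0977712142690519 top 0.06652631044059612
side white [ 0.4541 -0.1896] tray x,y -0.00025162370905183035 0.09396046680984539 top 0.06716968097896278
side green [ 0.518  -0.1905] tray x,y -0.0001942370146694095 0.030049708813544213 top 0.06751741109964576
side orange [ 0.5814 -0.1912] tray x,y -2.7942116869834e-05 -0.03342051903313956 top 0.06802527095679653
side blue [ 0.646  -0.1913] tray x,y 0.0008354092582576174 -0.09801598683210574 top 0.06748874222148257
```

View pics/end.png

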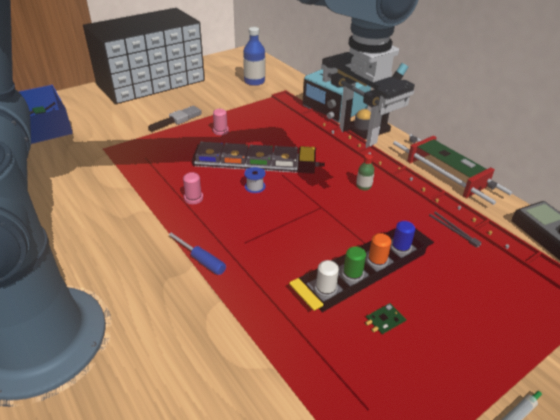

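All four stand upright from the yellow lug: white (328,277), green (355,262), orange (380,248), blue (404,237). Each is within about 2 mm of its compartment's centre, and the gripper is clear.

```bash
python3 -c "from plant import hand_in; print(hand_in())"
```

```text
the job is handed in; nothing more can be done
None
```

I packed all four sensors upright in the tray, in rail order from the yellow lug (white, green, orange, blue), each within about 2 mm of its compartment's centre; the job was handed in at about 47 s, but no verdict came back.

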